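# Load the specimen holder: mounts face up, tabs left, rail clamped

## Task

Lay the two loose resin mounts in the two empty bays of the specimen holder, one in each, the same way round as the one already there: polished sample face up, white tab to the left. Set them down rather than dropping them; then slide the clamp rail up to the yellow line so that it holds all three mounts flat against the fence, and only then turn the clamp handle clockwise to its stop. Leave the other things on the bench alone.

Things in the scene. Friction and masses are not known exactly. Their poses are not given: they have to be found in the camera images.
- mount_a: resin-mounted sherd: amber block 46 x 28 x 20 mm, 35 g, with a white tab (8 long, 18 wide, 12 high, centred) on one end: 54 mm overall. Origin: mid length and width (ends at x = -27 and +27), on the plain face; x to the tab, y across the width, z to the polished face (+20 mm). Starts on the bench face up, any yaw, on either side of the holder.
- mount_b: same mount, same axes. Starts on the other side of the holder from mount_a, any yaw, lying on its long 46 x 20 mm side: 28 mm tall, y axis up, polished face looking sideways. Leaned more than 36 degrees over a bottom edge it falls onto its broad face by itself.
- mount_c: same mount, same axes. Already lies in the holder's left bay the right way round, up to 12 mm off the fence, not yet clamped: the pattern for the other two.
- holder: specimen holder fixed to the bench: grey bed, x -130 to +75 mm, y -136 to +136 mm, 12 mm thick, origin on the bench; x points away from the robot to the fixed aluminium fence (face at x = 60, 18 mm high above the bed), y to the left along it. White lines at y = -126, -42, 42, 126 part three bays; a yellow line one mount width (28 mm) from the fence is the clamping mark.
- bay1 (a point): centre of the left bay on the bed's top (12 mm above the bench), 46 mm along the holder's x: where a mount's middle lies when it touches the fence; axes as the holder's. Taken by mount_c.
- bay2 (a point): the same for the middle bay (84 mm to the right of bay1). Empty.
- bay3 (a point): the same for the right bay (168 mm to the right of bay1). Empty.
- rail (a joint): slide of the clamp rail, m: a slotted plate on the bed with a blue-topped lip (10 mm thick, 16 high above the bed, 250 wide) in front. 0 = drawn back (lip face 68 mm from the fence), grows towards the fence; 0.040 = lip covers the yellow line, touching mounts that lie against the fence. Starts at 0 to 0.010, stays where left, slides at about 2 N; mounts before it are pushed along.
- rail_push (a point): middle of the back of the lip, 10 mm above the bed; the plate behind it is 4 mm thick on the bed. Push here sideways of the handle: free room 30 to 80 mm either side; two guide screws (14 mm wide, 9 high above the bed) stand at x = -65, y = -95 and 95 mm of the holder.
- handle (a joint): turn of the clamp handle, rad: 0 = loose, grows clockwise seen from above, 1.4 = its stop, tight. Starts at 0 to 0.2; takes about 0.15 N m. Tight, it holds the rail by friction, so the rail goes first.
- handle_grip (a point): middle of the handle: a black bar 52 mm long, 12 thick, 18 high (red mark at one end) on a fixed bolt in the rail's middle slot, 65 mm behind the holder's origin; bar 29 to 47 mm above the bench, rail plate below it at 16 mm. x points along the bar to the red mark; at 0 it lies along the holder's x.
- mount_a_tab (a point): middle of the outer end of mount_a's white tab.
- mount_a_face (a point): middle of mount_a's polished face. On it shows a brown, white and blue section of sherd, 30 mm long, also seen as a 5 mm band along that edge of both long sides; the opposite face is plain amber.
- mount_b_tab (a point): middle of the outer end of mount_b's white tab.
- mount_b_face (a point): middle of mount_b's polished face. On it shows a brown, white and blue section of sherd, 30 mm long, also seen as a 5 mm band along that edge of both long sides; the opposite face is plain amber.
- mount_c_tab (a point): middle of the outer end of mount_c's white tab.
- mount_c_face (a point): middle of mount_c's polished face. On it shows a brown, white and blue section of sherd, 30 mm long, also seen as a 5 mm band along that edge of both long sides; the opposite face is plain amber.
- round_mount: bystander: grey round resin mount, 30 mm across, 22 mm high; origin at the middle of its underside.
- petri: bystander: white porcelain dish, 90 mm across, 16 mm high; origin at the middle of its underside.
- solvent: bystander: amber bottle, 56 mm across, 120 mm high; origin at the middle of its underside.
- loupe: bystander: black loupe, 42 mm across, 30 mm high; origin at the middle of its underside.
- brush: bystander: brush lying, 170 mm long.
- tweezers: bystander: steel tweezers lying, 130 mm long, 8 mm high; origin at the middle of its underside.
- eyepiece: bystander: microscope eyepiece standing, 44 mm across, 52 mm high; origin at the middle of its underside.
Mind the look-alikes: they are no part of the job. What is shaped like the mount_b but green is not meant.

How it is judged:
By the outcome, as a careful person would: the job done as asked, in the order asked, and still so for the second after the job is handed in, with the robot touching nothing.
It also fails if it takes over 72 s, if anything falls off the work surface, if the arm or the gripper's body presses on something with over 40 N, if the wrist force passes 120 N, or if a joint passes its speed limit or range.

## Robot

A 6-joint arm with a two-finger parallel gripper is mounted at the origin on the work surface. World frame = base frame: x ahead of the robot, y to its left, z up, the work surface at z = 0. Lengths are in m, angles in degrees, forces in N, time in s.
With the tool pointing down it reaches from about 0.35 to 0.875 m from the base axis. Payload 4.2 kg.
Tool frame: the origin (TCP) lies midway between the tips of the shut fingers; the grasp point (between the pads) lies 19 mm behind it; z points along the fingers, y is the line along which they close (so a half turn about z gives the same grasp; the last joint's range is limited). The gripper opens to 85 mm and grips with 20 to 120 N. Pads are 22 mm wide; open, the fingers measure 114 mm over their backs; the gripper's body (76 mm by 85 mm) begins 54 mm behind the grasp point. The pads swing forward as they close: fully open they stand 13 mm farther back than shut.
Start: joints at [84.718, 22.042, 0.453, 0, -68.411, -14.817], TCP at [0.215, 0.587, 0.231] pointing down, gripper open.
Joint ranges: [-179.83, 179.83], [-69.29, 118.12], [-61.27, 80.66], [-181.25, 117.63], [-171.15, -9.14], [-177.46, 177.46]. Speed limits (degrees/s): [159.86, 159.86, 180, 180, 180, 180].

## Interface

Orientations are given as [roll, pitch, yaw] about the fixed x, y, z axes, in that order (R = Rz(yaw) Ry(pitch) Rx(roll)).
In Python, from cell import r gives the robot as it stands. The module is installed in compiled form; this text tells all that it offers. Calls block until the motion is done:
- r.move_pose(position, orientation): joint-space move of the TCP to a pose.
- r.move_linear(position, v=0.15, frame=None, f_stop=None): straight line of the TCP; frame=None keeps the orientation; v is the mean speed in m/s. With f_stop (N) it stops when the force on the tool has changed by that much, and returns True; else False.
- r.set_joints(angles): joint-space move.
- r.move_gripper(opening): opening from 0.0 (shut) to 1.0 (fully open); the grip force is fixed at half the most; returns when the fingers have stopped.
- r.pause(seconds).
- r.inverse_kinematics(position, orientation): joint angles nearest the present ones, or None.
- r.get_state(): the state.
- r.grab_frame(name): name is "side" or "top" or "wrist"; returns the picture (480x640x3 uint8, blue, green, red); there is no depth.
- r.camera_info(name): a dict with "fov_y" (degrees; the focal length in pixels is half the picture's height over the tangent of half this angle, whatever the lens; pixels are square), "cx", "cy" (the principal point, pixels), "k1" (the pictures are not rectified: a ray, as slopes to the right and down, at radius r is drawn at 1 + k1 r^2 times it, then the intrinsics apply), "extrinsics" (4x4, takes a point from world to camera coordinates). Camera axes: x right, y up, looking along -z (the intrinsics and any distortion apply to the point x, -y, -z); pixel columns grow to the right and rows downward; lengths in m; the calibration is good to about 2 mm. A picture is of the moment at which its call begins: read the wrist's pose just before it. camera_info takes no time and is no camera call; for the wrist camera it gives the pose at the moment of the call.
A pose or a line that the arm cannot do raises r.IKError and nothing moves.
- r.sign_off(): hands the job in; it is judged then, once.
The state is a dict: "t": time; "joint_positions": joint angles; "qvel": joint speeds; "tau": joint torques, N m; "position": TCP position; "eef_rot": TCP orientation; "contact_force": force on the tool from outside, world axes, zero at the start; "moment": the same for the moment, N m; "finger_gap": opening from 0.0 (shut) to 1.0 (fully open); "grasp_force": force on a finger pad.
Only numpy, scipy, OpenCV 4.12 (cv2) and the standard library are available. Lean on these libraries where they do the work, as an engineer would, in place of code of your own. Each camera call takes 0.05 s, during which the arm holds its last target. There are 200 camera calls.

## Working session

There is one attempt and no reset: what is moved stays moved. The work goes in short steps, each a Python script; the robot and the scene stay as the last script left them, time stands still between calls to the robot, and variables do not carry over. Pictures are saved under pics/ and viewed, at most 10 in all, crops included, and the job is handed in when it is done.

```bash
mkdir -p pics; cat > h.py <<'E'
from cell import r
import numpy as np, cv2
def K(ci):
    f=240/np.tan(np.radians(ci["fov_y"])/2); return f
def unproj(ci,px,z):
    f=K(ci); d=np.array([(px[0]-ci["cx"])/f,(px[1]-ci["cy"])/f]); u=d.copy()
    for _ in range(30): u=d/(1+ci["k1"]*(u@u))
    T=np.array(ci["extrinsics"]); R=T[:3,:3]; c=-R.T@T[:3,3]
    w=R.T@np.array([u[0],-u[1],-1]); return c+w*(z-c[2])/w[2]
def proj(ci,P):
    p=np.array(ci["extrinsics"])@np.append(P,1); u=np.array([p[0],-p[1]])/-p[2]
    u=u*(1+ci["k1"]*(u@u)); return u*K(ci)+[ci["cx"],ci["cy"]]
E
python3 - <<'E'
from h import *
for n in("top","side"):
    cv2.imwrite(f"pics/{n}0.png",r.grab_frame(n)); ci=r.camera_info(n); T=np.array(ci["extrinsics"]); print(n,ci["fov_y"],ci["k1"],(-T[:3,:3].T@T[:3,3]).round(3),T[:3,:3].round(2).tolist())
print(r.get_state())
E
```

```text
top 46.61163916141982 -0.04719252617136778 [0.241 0.025 1.414] [[0.0, -1.0, 0.02], [0.98, 0.01, 0.17], [-0.17, 0.02, 0.98]]
side 54.88858513392366 -0.08562191332174178 [-0.097 -0.627  0.807] [[0.75, -0.66, -0.02], [0.45, 0.49, 0.75], [-0.48, -0.57, 0.66]]
{'t': 0.1, 'joint_positions': array([ 8.47174383e+01,  2.20873431e+01,  3.88555927e-01, -2.57684006e-02,
       -6.84124538e+01, -1.48163626e+01]), 'qvel': array([-0.01102092, -0.07057276,  0.17358203,  0.06168392, -0.02881851,
       -0.01228308]), 'tau': array([-2.83921690e-04, -3.93318057e+01,  1.88930959e+01,  4.19802099e+00,
       -2.57271844e-03,  2.69767717e-06]), 'position': array([0.21458035, 0.58645526, 0.23032588]), 'eef_rot': array([ 1.79886333e+02, -5.30085644e-03, -2.01084230e+01]), 'contact_force': array([-0.18753809, -0.26453597, -0.1077055 ]), 'moment': array([ 0.0343991 , -0.02495482,  0.02166948]), 'grasp_force': 0.0, 'finger_gap': 1.00328110634092}
```

View pics/top0.png

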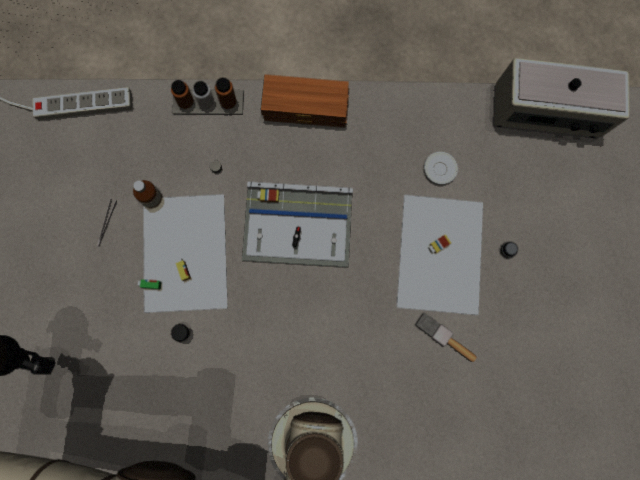

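View pics/side0.png

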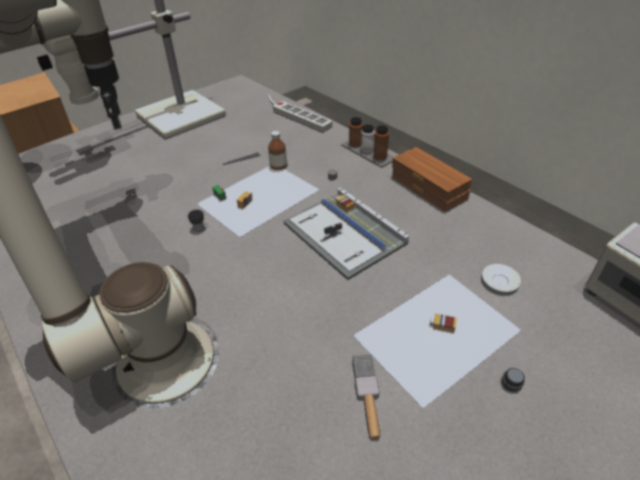

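The top view shows the holder around (298,224) and mount_c at (268,196). mount_a is on the right paper at (440,244) and mount_b on the left paper at (183,270); the green look-alike is at (149,284). Next I'll enlarge crops and check the wrist view.

```bash
python3 - <<'E'
from h import *
im=cv2.imread("pics/top0.png")
def crop(x,y,w,h,s): return cv2.resize(im[y:y+h,x:x+w],None,fx=s,fy=s,interpolation=cv2.INTER_CUBIC)
A=crop(420,230,40,30,10);B=crop(163,255,40,30,10);H=crop(238,175,125,47,6)
c=np.zeros((600,800,3),np.uint8);c[:300,:400]=A;c[:300,400:]=B;c[300:582,:750]=H
cv2.imwrite("pics/c1.png",c)
ci=r.camera_info("top")
for n,p,z in(("a",(440,244),.02),("b",(183,270),.028),("c",(268,196),.032),("handle",(297,237),.047),("FL",(247,187),.03),("FR",(353,189),.03),("bL",(244,262),.012),("bR",(349,266),.012)): print(n,unproj(ci,p,z).round(4))
cv2.imwrite("pics/w0.png",r.grab_frame("wrist"))
E
```

```text
a [ 0.4908 -0.3238  0.02  ]
b [0.4196 0.3264 0.028 ]
c [0.6108 0.1168 0.032 ]
handle [0.5017 0.0417 0.047 ]
FL [0.6348 0.1712 0.03  ]
FR [ 0.6315 -0.1011  0.03  ]
bL [0.443  0.1761 0.012 ]
bR [ 0.4341 -0.0905  0.012 ]
```

View pics/c1.png

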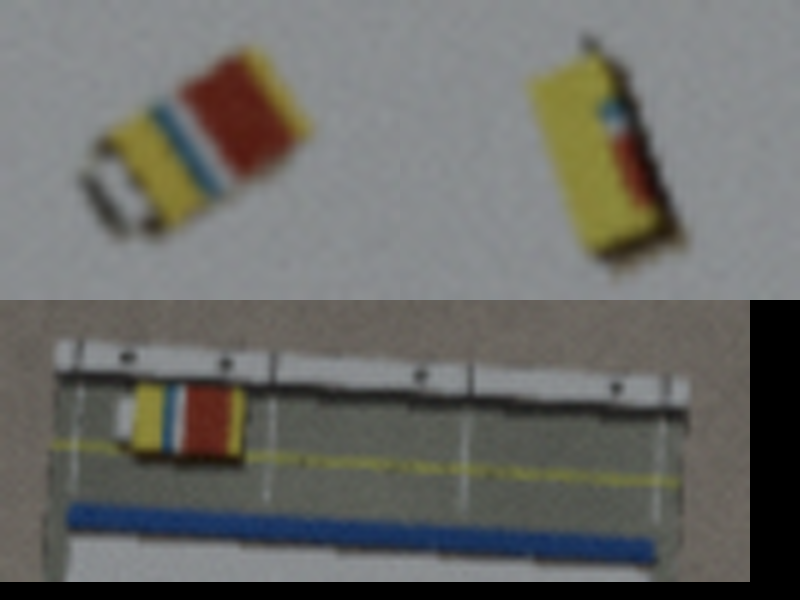

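View pics/w0.png

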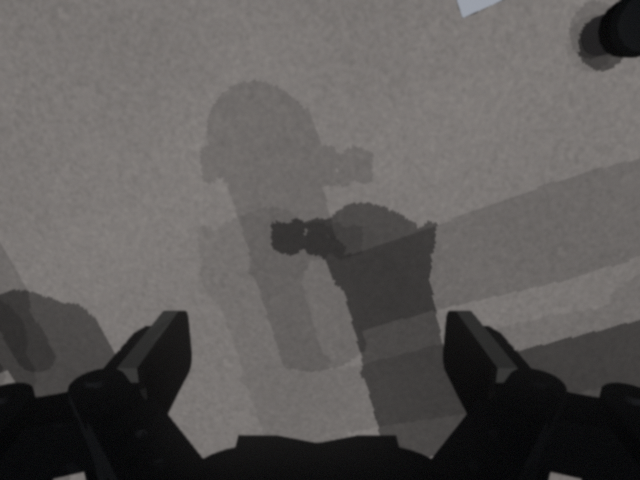

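mount_a's tab points down-left in the image. mount_b lies on its side with its tab up and the polished band facing right (world -y). mount_c's tab is to the left. The wrist camera sees past the fingers. I'll take wrist close-ups of b, then the holder, then a, using one tool yaw for each.

```bash
cat >> h.py <<'E'
from scipy.spatial.transform import Rotation as Ro
def look(xy,yaw,z=0.23,px=(320,200)):
    "move so that wrist pixel px sees the bench point xy"
    ci=r.camera_info("wrist"); s=r.get_state(); p=s["position"]
    q=unproj(ci,px,0.02+p[2]-z)[:2]-p[:2]
    R=Ro.from_euler("z",yaw-s["eef_rot"][2],degrees=True).as_matrix()[:2,:2]
    r.move_pose([*(np.array(xy)-R@q),z],[180,0,yaw])
def snap(name):
    import json
    r.pause(0.15); ci=r.camera_info("wrist"); cv2.imwrite(f"pics/{name}.png",r.grab_frame("wrist"))
    json.dump({k:np.array(v).tolist() for k,v in ci.items() if k in("fov_y","cx","cy","k1","extrinsics")},open(f"pics/{name}.json","w"))
def load(name):
    import json; return json.load(open(f"pics/{name}.json"))
E
python3 - <<'E'
from h import *
for y in(-68.5,111.5): print(y,r.inverse_kinematics([.42,.326,.05],[180,0,y]))
look((.42,.326),-68.5); snap("wb"); print(r.get_state()["position"],r.get_state()["t"],r.get_state()["joint_positions"].round(0))
look((.6,.03),0,.27); snap("wh"); print(r.get_state()["position"],r.get_state()["t"])
a=cv2.imread("pics/wb.png");b=cv2.imread("pics/wh.png")
cv2.imwrite("pics/c2.png",np.vstack([cv2.resize(a[60:320,120:520],None,fx=1.5,fy=1.15)[:290],cv2.resize(b[0:330],(600,310))])) 
E
```

```text
-68.5 [ 55.30956175  24.95211218 -25.46283731   0.         -39.58505051
 -33.80956175]
111.5 [ 55.30956175  24.95211218 -25.46283731   0.         -39.58505051
 146.19043825]
[0.42011782 0.33282648 0.22983194] 1.5917 [ 56.  13. -12.  -0. -64. -34.]
[0.6018128  0.03413785 0.26998565] 3.4083
```

View pics/c2.png

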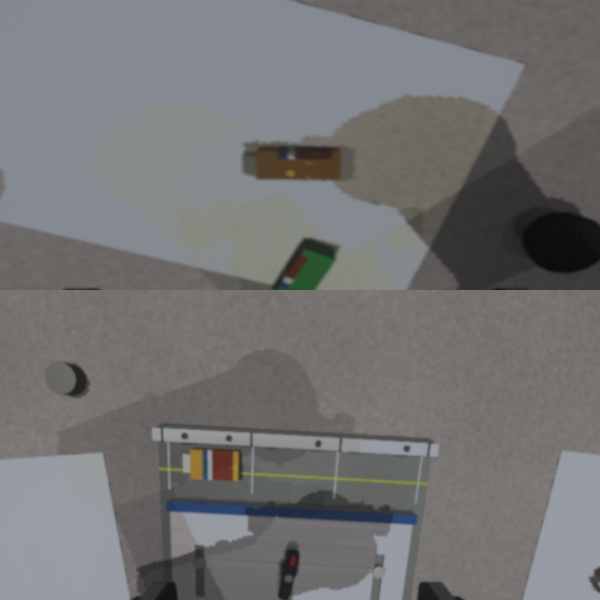

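c2 shows mount_b's top face at about crop (257-340,149-180), tab to the left. It also shows the holder's yellow line crossing the white lines at crop (168,469), (252,474), (337,479) and (418,483). From these I'll compute the holder pose, segment b, and look at a.

```bash
cat > m.py <<'E'
from h import *
ci=load("wh"); sx=600/640; sy=310/330
P=[unproj(ci,(x/sx,(y-290)/sy),.012)[:2] for x,y in((168,469.5),(252.5,474),(337,479),(418,483.5))]
H=np.array([[.032,y] for y in(.126,.042,-.042,-.126)])
A=np.array(P);d=A[0]-A[3];yaw=np.arctan2(d[1],d[0])-np.pi/2
Rh=Ro.from_euler("z",yaw).as_matrix()[:2,:2]
o=(A-H@Rh.T).mean(0)
def hw(x,y): return o+Rh@[x,y]
if __name__=="__main__":
    print("holder",o.round(4),np.degrees(yaw).round(2),"resid mm",((A-H@Rh.T-o)*1e3).round(1).tolist(),"len",np.linalg.norm(d))
    t=r.camera_info("top")
    for n,x,y,z in(("line42",.032,.042,.012),("line-42",.032,-.042,.012),("handle",-.065,0,.047)):
        p=proj(t,[*hw(x,y),z]); w=proj(ci,[*hw(x,y),z]); print(n,p.round(1),"crop1",((p-[238,175])*6+[0,300]).round(0),"c2",(w*[sx,sy]+[0,290]).round(0))
def mrect(name,z,box):
    im=cv2.imread(f"pics/{name}.png");x0,y0,x1,y1=box
    h=cv2.cvtColor(im[y0:y1,x0:x1],cv2.COLOR_BGR2HSV); m=((h[...,1]>90)&(h[...,0]<32)|(h[...,1]>60)&(h[...,0]>90)).astype(np.uint8)*255
    m=cv2.morphologyEx(m,cv2.MORPH_CLOSE,np.ones((5,5)))
    n,l,s,_=cv2.connectedComponentsWithStats(m); k=1+np.argmax(s[1:,4])
    ys,xs=np.where(l==k); q=cv2.boxPoints(cv2.minAreaRect(np.stack([xs,ys],1).astype(np.float32)))+[x0,y0]
    c=load(name); W=np.array([unproj(c,p,z)[:2] for p in q]); print(name,"px",q.round(0).tolist(),"cam",(-np.array(c["extrinsics"])[:3,:3].T@np.array(c["extrinsics"])[:3,3]).round(3))
    L=[np.linalg.norm(W[i]-W[i-1]) for i in(0,1)];i=int(np.argmax(L));e=W[i]-W[i-1]
    print(" centre",W.mean(0).round(4),"sides",np.round(L,4),"axis deg mod180",np.degrees(np.arctan2(e[1],e[0])).round(1)%180)
    return W.mean(0)
E
python3 - <<'E'
from m import *
E
python3 m.py; python3 - <<'E'
from m import *
mrect("wb",.028,(250,140,380,200))
look((.491,-.324),30); snap("wa"); s=r.get_state(); print(s["position"],s["t"])
mrect("wa",.02,(220,100,420,300))
c=cv2.imread("pics/wa.png")[120:280,220:420]; b=cv2.imread("pics/wb.png")[130:210,260:360];h=cv2.imread("pics/wh.png")[130:290,160:480]
o=np.zeros((600,800,3),np.uint8);o[:280,:350]=cv2.resize(c,(350,280));o[:280,400:750]=cv2.resize(b,(350,280));o[290:600,:620]=cv2.resize(h,(620,310));cv2.imwrite("pics/c3.png",o)
E
```

```text
holder [0.5681 0.0394] -3.1 resid mm [[0.1, 1.6], [0.1, 0.1], [-0.2, -1.4], [-0.0, -0.3]] len 0.253846559096278
line42 [282.8 201.3] crop1 [269. 458.] c2 [253. 474.]
line-42 [315.2 203.2] crop1 [463. 469.] c2 [336. 479.]
handle [296.6 236.4] crop1 [351. 668.] c2 [289. 579.]
wb px [[291.0, 199.0], [291.0, 189.0], [346.0, 189.0], [346.0, 199.0]] cam [0.445 0.27  0.374]
 centre [0.4227 0.3216] sides [0.0449 0.0082] axis deg mod180 21.7
[ 0.48589385 -0.32418988  0.23008634] 5.025
wa px [[324.0, 182.0], [351.0, 182.0], [351.0, 216.0], [324.0, 216.0]] cam [ 0.545 -0.289  0.374]
 centre [ 0.5    -0.3351] sides [0.0287 0.0223] axis deg mod180 30.4
```

View pics/c3.png

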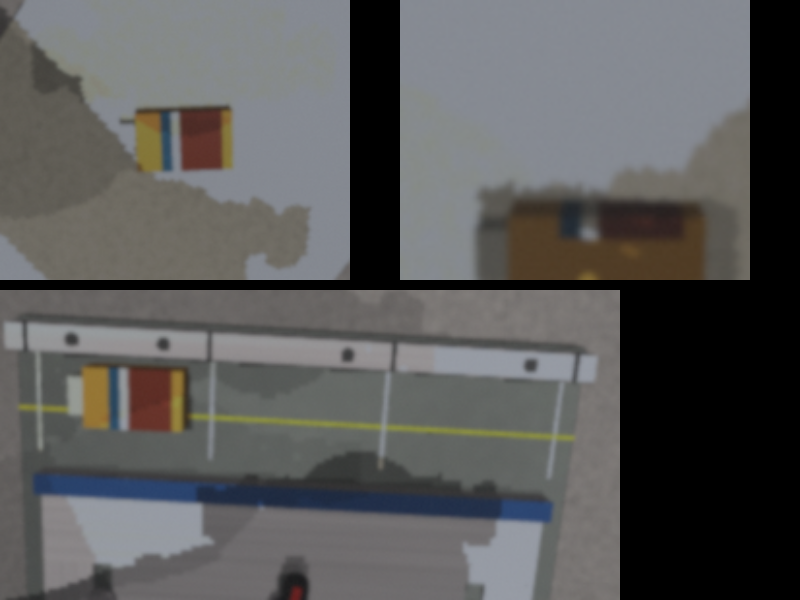

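```bash
cat >> m.py <<'E'
def fit(name,pl,pr,z):
    "pl,pr: lists of px on the tab-side and plain-side corners of the block; returns mount origin xy, theta(deg, to tab)"
    c=load(name); l=np.array([unproj(c,p,z)[:2] for p in pl]); q=np.array([unproj(c,p,z)[:2] for p in pr])
    d=l.mean(0)-q.mean(0); u=d/np.linalg.norm(d); print(name,"len",np.linalg.norm(d).round(4),"wid",np.linalg.norm(l[0]-l[1]).round(4))
    return (l.mean(0)+q.mean(0))/2+.004*u, np.degrees(np.arctan2(u[1],u[0]))
ca=lambda x,y:(220+x/1.75,120+y/1.75)
cb=lambda x,y:(260+(x-400)/3.5,130+y/3.5)
ch=lambda x,y:(160+x/1.9375,130+(y-290)/1.9375)
ma=fit("wa",[ca(135,108),ca(137,173)],[ca(231,106),ca(232,170)],.02)
mb=fit("wb",[cb(509,203),(291,216.5)],[cb(703,203),(346.6,216)],.028)
mc=fit("wh",[ch(83,366),ch(84,429)],[ch(187,368),ch(187,432)],.032)
E
python3 - <<'E'
from m import *
print(ma,mb,mc)
inv=lambda p:Rh.T@(p-o)
print("c in holder",inv(mc[0]))
c=load("wh")
for p in((35,474),(551,500)): print("lip front",inv(unproj(c,ch(*p),.028)[:2]))
th=ma[1]-90; p=ma[0]
r.move_gripper(.85)
r.move_pose([*p,.06],[180,0,th])
print(r.move_linear([*p,-.002],v=.12,f_stop=8),r.get_state()["position"])
r.move_gripper(0); s=r.get_state(); print(s["finger_gap"],s["grasp_force"],s["position"],s["t"])
r.move_linear([*p,.08],v=.2); s=r.get_state(); print(s["finger_gap"],s["grasp_force"],s["contact_force"])
snap("wg")
E
```

```text
wa len 0.0456 wid 0.0314
wb len 0.0454 wid 0.0236
wh len 0.0479 wid 0.0292
(array([ 0.4921645, -0.3229141]), np.float64(121.6978676188509)) (array([0.42364899, 0.32924291]), np.float64(21.9585730038603)) (array([0.61456075, 0.116677  ]), np.float64(88.64695895347367))
c in holder [0.04218887 0.07972115]
lip front [0.00301447 0.12452309]
lip front [ 0.00412824 -0.12406078]
False [ 0.49307434 -0.32330371 -0.00093566]
0.6143258450557187 63.59178900718689 [ 4.93494620e-01 -3.23439096e-01 -3.10979216e-04] 7.0083
0.6144461873776781 62.83097863197327 [-0.42771349 -0.00648797 -0.60228199]
```

```bash
cat > place.py <<'E'
from m import *
def place(xy):
    th=np.degrees(yaw)
    r.move_pose([*xy,.09],[180,0,th])
    r.move_linear([*xy,.022],v=.12); r.pause(.2); print("pre",r.get_state()["position"].round(4))
    print("touch",r.move_linear([*xy,.009],v=.015,f_stop=2.5)); s=r.get_state(); print(s["position"].round(4),s["contact_force"].round(1),s["eef_rot"].round(1))
    r.move_gripper(.75); p=r.get_state()["position"]; print("rel",p.round(4))
    r.move_linear([p[0],p[1],.09],v=.2); print(r.get_state()["t"])
E
python3 - <<'E'
from place import *
place(hw(.042,0))
for n in("top",): cv2.imwrite("pics/top1.png",r.grab_frame(n))
# IK check for b
tp=mb[1]; z=np.array([np.sin(np.radians(tp)),-np.cos(np.radians(tp)),0])
R0=Ro.from_euler("xyz",[180,0,tp-90],degrees=True)
u=np.array([np.cos(np.radians(tp)),np.sin(np.radians(tp)),0])
for a in(-25,45):  # rotation about mount x; positive carries z up
    R=Ro.from_rotvec(np.radians(a)*u)*R0; e=R.as_euler("xyz",degrees=True); print(a,(-R.as_matrix()[:,2]).round(2),e.round(1),r.inverse_kinematics([*mb[0],.02],list(e)))
E
```

```text
wa len 0.0456 wid 0.0314
wb len 0.0454 wid 0.0236
wh len 0.0479 wid 0.0292
pre [0.6107 0.0372 0.023 ]
touch True
[0.6099 0.0371 0.0117] [-0.5 -0.7  4.2] [180.    0.   -3.1]
rel [0.6089 0.0368 0.0106]
11.5833
-25 [-0.16  0.39  0.91] [180. -25. -68.] [ 64.18403089  33.33795125 -29.1130666   25.00444521 -47.7640413
 -62.44604501]
45 [ 0.26 -0.66  0.71] [180.  45. -68.] [ 24.65691934  34.21532366 -12.09315851 -56.67652196 -57.70473838
  35.28551744]
```

mount_a was set down with a light touch. For mount_b: grasp it by the ends with the tool leaning 20° to the polished side, turn it 60° about its length, and let it settle on its plain face clear of the green block.

```bash
python3 - <<'E'
from place import *
tp=mb[1]; t=np.radians(tp); u=np.array([np.cos(t),np.sin(t),0]); z=np.array([np.sin(t),-np.cos(t),0])
R0=Ro.from_euler("xyz",[180,0,tp-90],degrees=True)
def pose(a): R=Ro.from_rotvec(np.radians(a)*u)*R0; return list(R.as_euler("xyz",degrees=True)), R.as_matrix()[:,2]
c=np.array([*mb[0],.014])-.0015*z
e,v=pose(20); r.move_gripper(.85)
r.move_pose(c-.07*v,e)
print(r.move_linear(c+.0125*v,v=.12,f_stop=8)); s=r.get_state(); print(s["position"].round(4))
r.move_gripper(0); s=r.get_state(); print(s["finger_gap"],s["grasp_force"],s["position"].round(4))
d=(s["position"]-c)@v; print("d",d)
r.move_linear(s["position"]+[0,0,.06],v=.2); print(r.get_state()["finger_gap"])
c2=c+.05*z; c2[2]=.0157
e,v=pose(-40); q=c2+d*v
r.move_pose(q+[0,0,.06],e); r.move_linear(q+[0,0,.008],v=.15); r.pause(.2)
print("touch",r.move_linear(q-[0,0,.004],v=.015,f_stop=2.5)); s=r.get_state(); print(s["position"].round(4),q.round(4),s["contact_force"].round(1))
r.move_gripper(.85); s=r.get_state(); r.move_linear(s["position"]-.08*v,v=.2)
look(c2[:2],tp-90,.2); snap("wb2"); print(r.get_state()["t"],c2)
b=cv2.imread("pics/wb2.png")[100:300,200:440]
tt=cv2.imread("pics/top1.png")[175:269,238:363]
o2=np.zeros((600,800,3),np.uint8);o2[:400,:480]=cv2.resize(b,(480,400));o2[400:600,:266]=cv2.resize(tt,(266,200))
o2[400:600,300:567]=cv2.resize(cv2.imread("pics/wb2.png"),(267,200));cv2.imwrite("pics/c4.png",o2)
E
```

```text
wa len 0.0456 wid 0.0314
wb len 0.0454 wid 0.0236
wh len 0.0479 wid 0.0292
False
[0.422  0.3347 0.0027]
0.6162639831905201 63.349549770355225 [0.4223 0.3349 0.0036]
d 0.011253883096328913
0.6190142702838058
touch True
[0.4445 0.2774 0.0057] [0.4445 0.2776 0.0071] [-0.3  0.2  4.4]
18.8667 [0.4417849  0.28426137 0.0157    ]
```

View pics/c4.png

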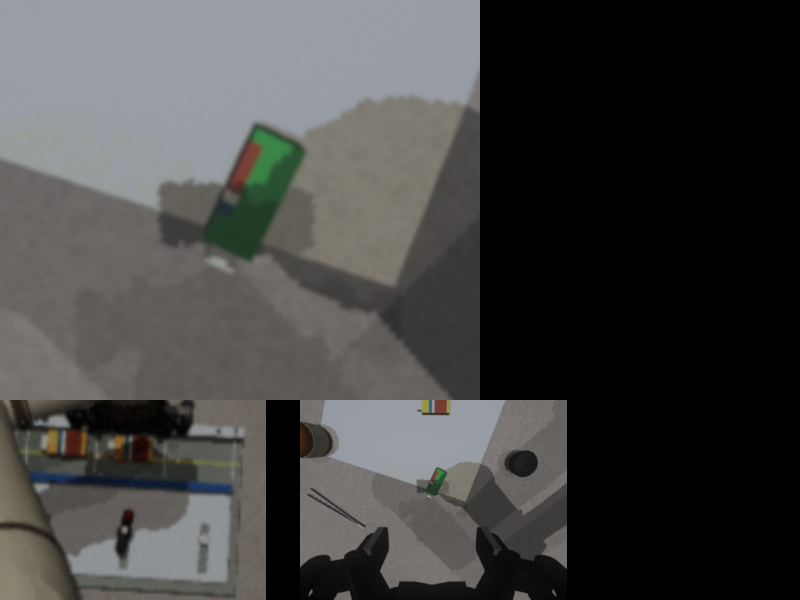

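The look helper assumed a vertical tool, so the view is off. It still shows mount_b face up with its tab left at the top edge of the thumbnail (436,407), and the green block untouched. I'll look again with the tool vertical and segment b.

```bash
python3 - <<'E'
from place import *
look([.44,.285],mb[1]-90,.2); snap("wb3"); print(r.get_state()["t"])
im=cv2.imread("pics/wb3.png")[120:280,220:420]; cv2.imwrite("pics/c5.png",cv2.resize(im,(700,560),interpolation=cv2.INTER_CUBIC))
E
```

```text
wa len 0.0456 wid 0.0314
wb len 0.0454 wid 0.0236
wh len 0.0479 wid 0.0292
19.6833
```

View pics/c5.png

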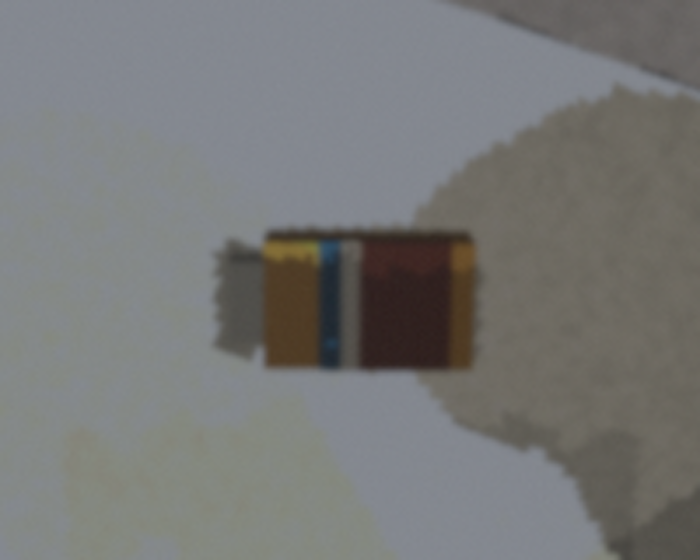

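mount_b lies face up, tab left. Its top face corners in the crop are (265,241), (473,241), (265,369) and (473,369). Now I'll place it in bay3 and inspect before clamping.

```bash
python3 - <<'E'
from place import *
k=lambda x,y:(220+x/3.5,120+y/3.5)
m2=fit("wb3",[k(265,241),k(265,369)],[k(473,241),k(473,369)],.02); print(m2)
th=m2[1]-90; p=m2[0]
r.move_gripper(.85); r.move_pose([*p,.06],[180,0,th])
print(r.move_linear([*p,-.002],v=.12,f_stop=8))
r.move_gripper(0); s=r.get_state(); print(s["finger_gap"],s["grasp_force"],s["position"])
r.move_linear([*p,.09],v=.2); print(r.get_state()["finger_gap"])
place(hw(.042,-.084))
look(hw(.02,0),np.degrees(yaw),.25,(320,220)); snap("wh2"); print(r.get_state()["t"])
cv2.imwrite("pics/c6.png",cv2.resize(cv2.imread("pics/wh2.png")[80:400,120:520],(700,560)))
E
```

```text
wa len 0.0456 wid 0.0314
wb len 0.0454 wid 0.0236
wh len 0.0479 wid 0.0292
wb3 len 0.0456 wid 0.0285
(array([0.43797057, 0.29176609]), np.float64(22.10796633625164))
False
0.6136232627886162 63.28928232192993 [ 0.43872713  0.29260424 -0.00044805]
0.6141418747754622
pre [ 0.6062 -0.0467  0.023 ]
touch True
[ 0.6054 -0.0468  0.0116] [-0.6  0.3  3.9] [180.    0.   -3.1]
rel [ 0.6044 -0.0469  0.0106]
26.1167
27.075
```

View pics/c6.png

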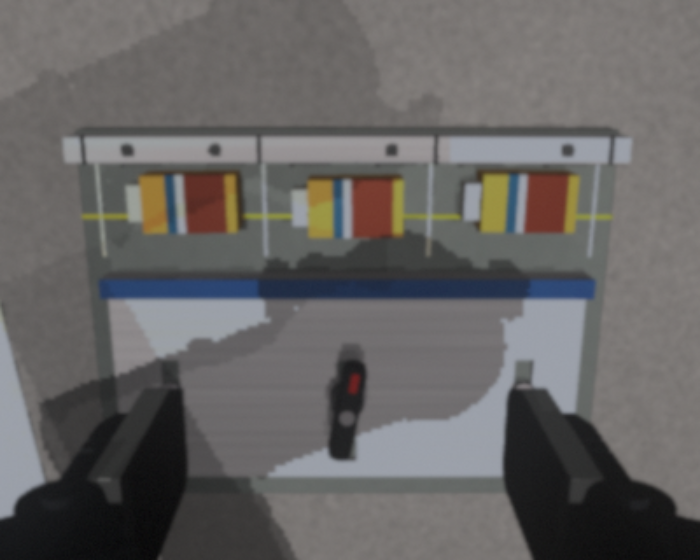

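All three mounts lie face up with tabs left, centred in their bays at crop x of about 183, 348 and 520. The rail and handle are unchanged. Now I'll push the rail.

```bash
python3 - <<'E'
from place import *
th=np.degrees(yaw); inv=lambda p:Rh.T@(p[:2]-o)
r.move_gripper(0)
Y=-.055
r.move_pose([*hw(-.048,Y),.07],[180,0,th]); r.move_linear([*hw(-.048,Y),.0205],v=.12,f_stop=8); r.pause(.2)
s=r.get_state(); print(s["position"].round(4),s["contact_force"].round(1))
for x in np.arange(-.040,.021,.004):
    st=r.move_linear([*hw(x,Y),.0205],v=.03,f_stop=10); s=r.get_state(); print(x.round(3),inv(s["position"]).round(4),s["contact_force"].round(1),st)
    if st: break
r.pause(.2); s=r.get_state(); print(inv(s["position"]),s["contact_force"].round(1),s["t"])
E
```

```text
wa len 0.0456 wid 0.0314
wb len 0.0454 wid 0.0236
wh len 0.0479 wid 0.0292
[ 0.5181 -0.0127  0.0215] [-0.  -0.5 -0.3]
-0.04 [-0.0398 -0.055 ] [-0.4 -0.4 -0.4] False
-0.036 [-0.0358 -0.055 ] [0.  0.9 0.2] False
-0.032 [-0.0318 -0.055 ] [ 0.1  0.1 -0.3] False
-0.028 [-0.0278 -0.055 ] [-0.6 -0.3 -0. ] False
-0.024 [-0.0238 -0.055 ] [-0.2  0.7  0.1] False
-0.02 [-0.0198 -0.055 ] [-0.3 -0.3 -0.5] False
-0.016 [-0.0158 -0.055 ] [ 0.4  0.4 -0.7] False
-0.012 [-0.0119 -0.0551] [-0.8 -0.3  0.2] False
-0.008 [-0.0077 -0.055 ] [-1.2 -0.5 -1.4] False
-0.004 [-0.0035 -0.0549] [-0.6  0.7  0.4] False
-0.0 [ 0.0006 -0.0549] [-0.5  0.1 -0.9] False
0.004 [ 0.0045 -0.055 ] [ 0.3 -0.   0.3] False
0.008 [ 0.0084 -0.055 ] [-0.9 -0.6 -0.4] False
0.012 [ 0.0123 -0.055 ] [-0.9 -0.1 -0.5] False
0.016 [ 0.0131 -0.0554] [-0.4  0.4  0.7] True
[ 0.01201547 -0.05570025] [-0.3 -0.7 -0.4] 33.825
```

```bash
cat > chk.py <<'E'
from place import *
inv=lambda p:Rh.T@(p[:2]-o)
def rail(name):
    im=cv2.imread(f"pics/{name}.png"); h=cv2.cvtColor(im,cv2.COLOR_BGR2HSV)
    m=((h[...,0]>100)&(h[...,0]<125)&(h[...,1]>140)).astype(np.uint8)
    n,l,s,_=cv2.connectedComponentsWithStats(m); c=load(name); k=1+np.argmax(s[1:,2])
    for x in np.linspace(s[k,0]+8,s[k,0]+s[k,2]-8,4).astype(int):
        ys=np.where(l[:,x]==k)[0]; print("lip",inv(unproj(c,(x,ys.min()-.5),.028)).round(4),inv(unproj(c,(x,ys.max()+.5),.028)).round(4))
E
python3 - <<'E'
from chk import *
rail("wh2")
r.move_linear([*hw(-.002,-.055),.0205],v=.1); r.move_linear([*hw(-.002,-.055),.1],v=.2)
look(hw(.02,0),np.degrees(yaw),.25,(320,220)); snap("wh3"); rail("wh3"); print(r.get_state()["t"])
E
```

```text
wa len 0.0456 wid 0.0314
wb len 0.0454 wid 0.0236
wh len 0.0479 wid 0.0292
lip [0.0024 0.117 ] [-0.005   0.1176]
lip [0.0024 0.0949] [-0.005   0.0954]
lip [0.0024 0.0728] [-0.005   0.0731]
lip [0.0024 0.0507] [-0.005  0.051]
lip [0.0327 0.1171] [0.0256 0.1177]
lip [0.0327 0.0392] [0.0247 0.0394]
lip [ 0.0327 -0.0385] [ 0.0257 -0.0387]
lip [ 0.0328 -0.1165] [ 0.0249 -0.1173]
35.5667
```

The rail is at the mark: the lip front is at 32.7 mm and parallel to the fence. Next is the handle.

```bash
python3 - <<'E'
from chk import *
th=np.degrees(yaw); g=hw(-.065,0); a0=th-7.5
r.move_gripper(.5); r.move_pose([*g,.09],[180,0,a0]); print(r.move_linear([*g,.024],v=.12,f_stop=8))
r.move_gripper(0); s=r.get_state(); print(s["finger_gap"]*85,s["grasp_force"],s["position"],s["contact_force"].round(1))
end=th-np.degrees(1.4)-3
for y in np.append(np.arange(a0-15,end+8,-15),[end+6,end+3,end]):
    r.move_pose([*g,.024],[180,0,y]); s=r.get_state(); print(y.round(1),s["eef_rot"].round(1),s["moment"].round(2),s["contact_force"].round(1))
r.move_gripper(.5); s=r.get_state(); print(s["eef_rot"]); r.move_linear([*s["position"][:2],.1],v=.2)
look(hw(.0,0),np.degrees(yaw),.25,(320,220)); snap("wh4"); rail("wh4"); print(r.get_state()["t"])
cv2.imwrite("pics/c7.png",cv2.resize(cv2.imread("pics/wh4.png")[80:400,120:520],(800,600)))
E
```

```text
wa len 0.0456 wid 0.0314
wb len 0.0454 wid 0.0236
wh len 0.0479 wid 0.0292
False
13.646748790706132 58.55471312999725 [0.50401277 0.04318467 0.02517079] [-1.   0.6  5.7]
-25.6 [-1.799e+02 -1.000e-01 -2.560e+01] [ 0.63  0.42 -0.  ] [-0.8  1.9  5.6]
-40.6 [-1.798e+02 -1.000e-01 -4.060e+01] [ 1.06  0.42 -0.03] [-1.2  3.7  5.9]
-55.6 [-179.7   -0.   -55.5] [ 1.57  0.38 -0.01] [-0.9  5.4  5.7]
-70.6 [-179.7    0.   -70.5] [1.77 0.15 0.  ] [-0.2  6.1  5.7]
-80.3 [-1.797e+02  1.000e-01 -8.020e+01] [ 1.74 -0.08 -0.02] [0.3 5.8 4.5]
-83.3 [-1.797e+02  1.000e-01 -8.310e+01] [ 1.61 -0.05  0.16] [0.6 5.5 3.5]
-86.3 [-1.797e+02  1.000e-01 -8.600e+01] [ 1.62 -0.14  0.45] [-0.   4.9  3.4]
[ 1.79936381e+02 -1.95471425e-02 -8.63220595e+01]
lip [0.0333 0.1176] [0.0256 0.1182]
lip [0.0307 0.0397] [0.0255 0.0399]
lip [ 0.0325 -0.038 ] [ 0.0248 -0.0382]
lip [ 0.0328 -0.1169] [ 0.025  -0.1176]
42.6167
```

View pics/c7.png

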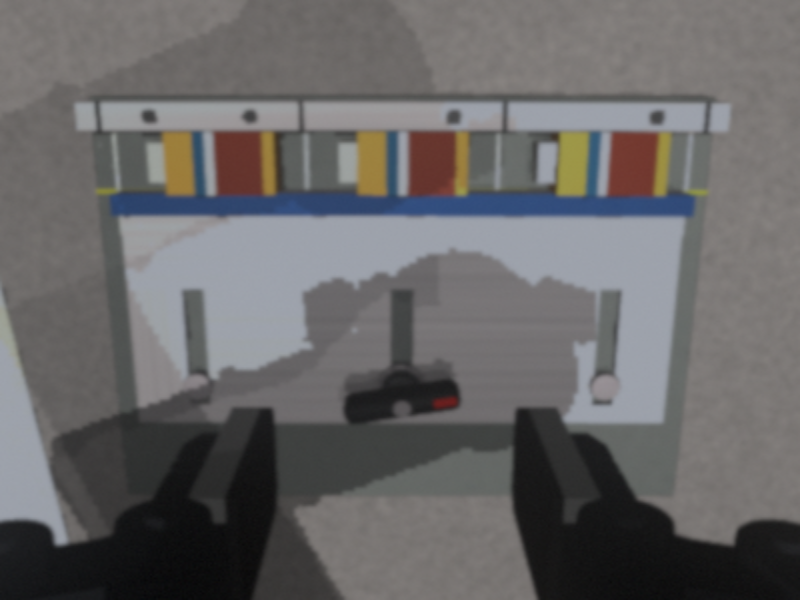

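The mounts are held between the fence and the lip. The handle's red end is to the right at (445,402), about 80° clockwise, and the rising moment at the end shows it reached its stop. I'm handing the job in.

```bash
python3 -c "
from cell import r
print(r.sign_off())"
```

```text
the job is handed in; nothing more can be done
None
```

The job is handed in: both loose mounts lie in the empty bays, face up with tabs left. The rail was slid up to the yellow line first, then the handle was turned clockwise to its stop, at about 43 s on the robot's clock; no verdict came back.

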